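Index the sleeve carousel and load its empty station

ROBOT

A 7-joint arm with a two-finger parallel gripper is mounted at the origin on the work surface. World frame = base frame: x ahead of the robot, y to its left, z up, the work surface at z = 0. Lengths are in mm, angles in rad, forces in N, time in s.
With the tool pointing down it reaches from about 350 to 900 mm from the base axis. Payload 8.1 kg.
Tool frame: the origin (TCP) lies between the finger pads; the fingertips stand 25 mm ahead of it and the grasp point (between the pads) lies 6 mm ahead of it; z points along the fingers, y is the direction in which the jaws open and shut (so a half turn about z gives the same grasp; the last joint's range is limited). The gripper opens to 92 mm and grips with 3 to 60 N. Pads are 19 mm wide; open, the fingers measure 130 mm over their backs; the gripper's body (75 mm by 190 mm) begins 47 mm behind the grasp point.
Start: joints at [-1.444, 0.434, 0.025, 1.573, -0.012, 1.134, -0.075], TCP at [142.391, 608.576, 251.742] pointing down, gripper open.
Joint ranges: [-2.62, 2.62], [-0.44, 2.09], [-1.27, 1.32], [0.08, 2.57], [-1.32, 4.46], [0.12, 2], [-2.74, 2.74]. Speed limits (rad/s): [2.22, 2.22, 3.01, 3.01, 3.14, 3.14, 3.14].

INTERFACE

Orientations are given as a rotation vector (axis times angle).
In Python, from bench import status, eyes, job_done gives the robot as it stands.
- The arm moves only by the shell command python3 -m inch 'ROWS' [FORCE]. ROWS is JSON, a list of rows, each a list of 3 entries, a list of its own where there are three numbers: the shift along the tool's x, y, z in cm, then the turn, a rotation vector about the tool's x, y, z in degrees, then the finger opening in cm, from 0 to 9.18. In form: [[[x, y, z], [rx, ry, rz], gripper], ...]. A call has 1 to 10 rows; each row shifts and turns the commanded pose from where the row before left it, along the tool's axes as they then stand; what a row does not reach is not made up. A row lasts 1/10 s, in which the tool goes at most 50 mm and 8.59 degrees, less where a joint would pass 70% of its speed; a pose out of reach is approached as far as the arm can. A call is refused whole if a number of a shift passes 5 or a number of a turn 8.59, either way. A call with a gripper value outside its range is refused whole. The fingers move at their own pace and stop on an object; FORCE is the grip in N (left out, the last holds). Time passes only in rows, so rows that do not move let the fingers close. It gives the time, the measured TCP pose, the force and the opening at its end, in the units of the state.
- status.get_state(): the state, without advancing time (a new reading comes with each control period).
- eyes.read_camera(name): name is "scene" or "side" or "wrist"; returns a dict with "image" (480x640x3 uint8, red, green, blue), "intrinsics" (3x3 intrinsics, pixels), "eye" and "rotation" of the camera in the world. Camera axes: x right, y down, z forward; pixel columns grow to the right and rows downward; lengths in mm; the calibration is good to about 2 mm. A picture is of the moment at which its call begins. There is no depth.
- job_done(): hands the job in, once; it reports no verdict.
The state is a dict: "time_s": time; "q": joint angles; "joint_vel": joint speeds; "joint_efforts": joint torques, N m; "ee_pos": TCP position; "ee_rot": TCP orientation; "ft_force": force on the tool from outside, world axes, zero at the start; "ft_torque": the same for the moment, N m; "finger_gap": finger opening in mm.
Only numpy, scipy, OpenCV 4.12 (cv2) and the standard library are available. Lean on these libraries where they do the work, as an engineer would, in place of code of your own. Each camera call takes 0.05 s, during which the arm holds its last target. There are 200 camera calls.

TASK

Turn the yellow carousel by its spokes until the spoke of the empty station points straight at the steel index pointer, and let it come to rest there. Then pull the black spring sleeve up out of its steel cup and stand it, nut up, inside the low steel lip of that station, and let go with the carousel still on its mark. The test head hangs right over the station, so it can only be reached at a slant: do not bump the head, and leave the cup and everything else standing where they are.

Things in the scene. Friction and masses are not known exactly. Their poses are not given: they have to be found in the camera images.
- turntable (a joint): Yellow carousel's angle about its upright axis, rad, positive anticlockwise from above; 0: the empty station's spoke points exactly at the index pointer. Starts at 0.6 to 1.5, so the short way is clockwise. Turns +-3.1 rad; light friction (0.12 N m, under 1 N at a spoke); coasts a degree or two and stays where left. Five of six stations carry a fixed sleeve like the loose one.
- hub (a point): Carousel axis at deck height, 45 mm over the table. Disc radius 135 mm; hub 68 mm wide, 22 mm high. Six flat spokes 60 degrees apart, one in line with each station, reach straight out to 190 mm from the axis: 14 mm wide, from 29 to 45 mm above the table. Outside the disc, between spokes, it is open down to the table but for base bars 12 mm high.
- station (a point): Centre of the empty station, on the deck, 100 mm from the hub; turns with the carousel. A round steel lip 5 mm high, 49 mm across inside, surrounds it; the sleeve's foot stands on the deck within it.
- index (a point): Tip of the fixed steel index pointer, 204 mm from the hub, on the robot's side of the carousel, 45 mm above the table; it points at the hub. Its block, 30 mm wide and 46 mm high, stands 221 to 241 mm from the hub. Over the place 100 mm from the hub towards the pointer hangs the test head.
- test_head: Fixed head 52 mm wide, lower face 250 mm above the table, over the indexed station; a 36 mm arm (lower face 300 mm up) holds it from a post at (100, 220) mm in this frame. Origin: carousel axis at table height; x points from pointer to hub. Blocks a vertical tool at the station; one tilted 30 to 45 degrees, hand leaning out over the pointer towards the robot, fits below.
- sleeve_mid (a point): Half-way up the axis of the loose black sleeve: cylinder 36 mm wide, black from foot to 95 mm, then a 33 mm washer and a 22 mm hexagon nut to 110 mm in all; 110 to 225 g. z points from foot to nut. At the start it stands upright in the cup, foot 4 mm above the table, so its black part is free from 45 to 99 mm above the table.
- sleeve_foot (a point): Centre of the sleeve's under face, 55 mm below sleeve_mid.
- cup_rim (a point): Centre of the mouth of the loose straight steel cup that holds the sleeve: 52 mm across outside, 46 mm inside, 45 mm high, floor 4 mm thick, 300 g; stands on the table. The sleeve has about 5 mm of play all round in it.
- jar: Bystander: white jar with black cap, 60 mm across, 85 mm tall; origin under its centre. Jar and cup may have swapped sides.
- bare_sleeve: Bystander: short black sleeve without nut, 36 mm across, 63 mm tall, standing; origin under its centre.
- wrench: Bystander: flat wrench lying on the table between the robot and the carousel.
- collar: Bystander: steel collar 64 mm across, 14 mm high, on the table.
- dish: Bystander: steel dish 90 mm across, 25 mm high, on the table.
- nut_tray: Bystander: black two-part tray of nuts, 110 x 150 mm, 35 mm high.
Mind the look-alikes: they are no part of the job. What is shaped like the part that bears sleeve_mid but green or pink is not meant.

How it is judged:
By the outcome, as a careful person would: the job done as asked, in the order asked, and still so for the second after the job is handed in, with the robot touching nothing.
It also fails if it takes over 64 s, if anything falls off the work surface, if the arm or the gripper's body presses on something with over 40 N, if the wrist force passes 120 N, or if a joint passes its speed limit or range.

## Working session

There is one attempt and no reset: what is moved stays moved. The work goes in short steps, Python scripts to look and compute and a shell command to move; the robot and the scene stay as the last step left them, time stands still between calls to the robot, and variables do not carry over. Pictures are saved under pics/ and viewed, about 8 in all and at most 12, crops included, and the job is handed in when it is done.

```bash
ls; mkdir -p pics; cat > h.py <<'E'
import numpy as np,cv2
from scipy.spatial.transform import Rotation as R
from bench import status,eyes,job_done
def cam(n,save=None):
    c=eyes.read_camera(n)
    if save: cv2.imwrite('pics/'+save,c['image'][:,:,::-1])
    np.savez('last_%s.npz'%n,**{k:np.array(c[k]) for k in('image','intrinsics','eye','rotation')})
    return c
def last(n): return dict(np.load('last_%s.npz'%n))
def ray(c,uv):
    d=np.array(c['rotation'])@np.linalg.inv(c['intrinsics'])@np.array([uv[0],uv[1],1.])
    return np.array(c['eye']),d/np.linalg.norm(d)
def onz(c,uv,z):
    e,d=ray(c,uv);return e+d*(z-e[2])/d[2]
def proj(c,p):
    q=np.array(c['intrinsics'])@(np.array(c['rotation']).T@(np.array(p,float)-c['eye']));return q[:2]/q[2]
def tri(c1,u1,c2,u2):
    A=np.zeros((3,3));b=np.zeros(3);
    rs=[ray(c1,u1),ray(c2,u2)]
    for e,d in rs:
        P=np.eye(3)-np.outer(d,d);A+=P;b+=P@e
    x=np.linalg.solve(A,b)
    return x,[np.linalg.norm((np.eye(3)-np.outer(d,d))@(x-e)) for e,d in rs]
E
python3 - <<'E'
from h import *
for n in('scene','side'):
    c=cam(n,n+'0.png');print(n,np.round(c['eye']),np.round(c['rotation'],2).tolist(),c['intrinsics'][0][0])
s=status.get_state();print(s['time_s'],s['ee_pos'],s['ee_rot'],s['ft_force'],s['finger_gap'])
print(R.from_rotvec(s['ee_rot']).as_matrix().round(3))
E
```

```text
pics
scene [1300.  301.  644.] [-1.38, -1.97, 1.03] 436.31796252006893
side [  123. -1215.   877.] [-2.1, 0.37, -0.18] 573.5265201546968
0.1 [142.32454727 608.14104135 251.01082265] [-3.60375633e-01 -3.12080738e+00  2.25594427e-03] [ 0.43621739 -0.50312141 -0.92672837] 92.04671030665335
[[-0.974  0.228 -0.   ]
 [ 0.228  0.974 -0.001]
 [-0.    -0.001 -1.   ]]
```

View pics/scene0.png

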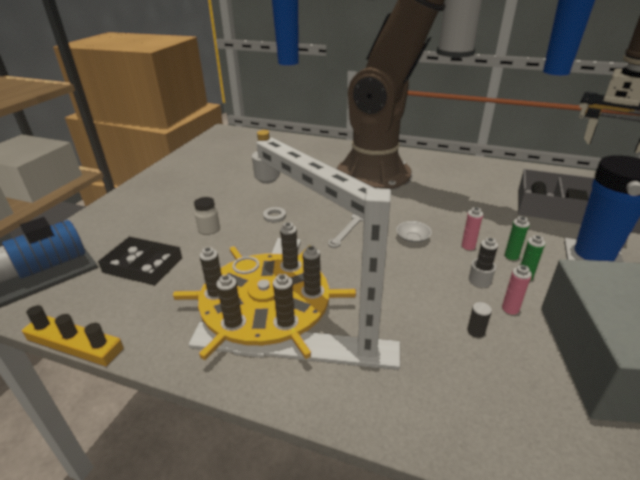

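View pics/side0.png

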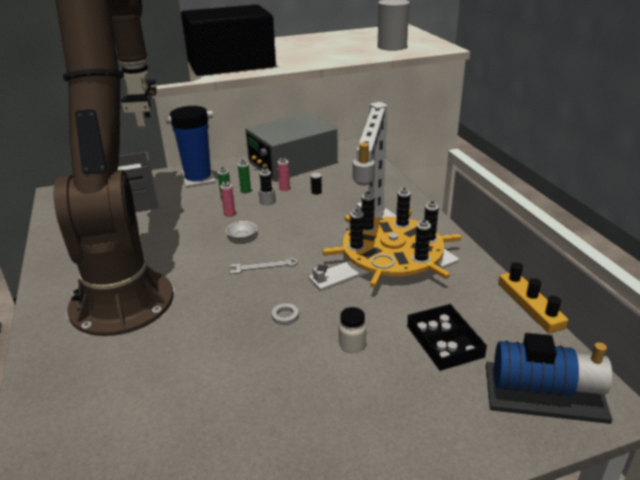

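Candidates for the loose sleeve:
- Scene (487,255), side (266,180): black with a nut, in a steel cup. This is the one.
- Scene (472,228) and (517,288): pink.
- Scene (518,238) and (533,256): green.
- Scene (479,320): bare short sleeve.
- Five black sleeves fixed on the carousel.
- Three black ones on the yellow rack, scene (38–95,325).

The empty station is the ring at scene (245,265), side (384,262). Next I'll check close crops.

```bash
sed -i "s/    np.savez/    c['rotation']=R.from_rotvec(c['rotation']).as_matrix() if np.size(c['rotation'])==3 else c['rotation']\n    np.savez/" h.py
python3 - <<'E'
from h import *
for n in('scene','side'): cam(n)
a=last('scene')['image'];b=last('side')['image']
f=lambda i,x,y,w,h,k:cv2.resize(i[y:y+h,x:x+w],None,fx=k,fy=k,interpolation=cv2.INTER_CUBIC)
# scene carousel 170..360 x 220..365 ; side 300..480 x 180..300
A=f(a,168,215,200,150,2);B=f(b,300,180,200,150,2);C=f(a,440,200,100,150,2);D=f(b,220,130,120,100,2);
o=np.zeros((600,640,3),np.uint8);o[:300,:400]=A;o[300:,:400]=B;o[:300,400:600]=C;o[300:500,400:640]=D
cv2.imwrite('pics/crop1.png',o[:,:,::-1])
c=last('scene');d=last('side')
print('sleeve nut top',tri(c,(488,240),d,(265,170)))
print('hub',onz(c,(263,286),67),onz(d,(393,238),67))
print('station',onz(c,(245,265),48),onz(d,(384,262),48))
print('block',onz(d,(320,267),46)); print('jar',onz(d,(352,345),0))
print('test head',tri(c,(264,155),d,(364,170)))
E
```

```text
sleeve nut top (array([462.26911367, 364.81146046, 110.00100132]), [np.float64(0.42722771543602645), np.float64(0.4272277154359075)])
hub [712.58441184 -48.57338278  67.        ] [694.72928729 -69.22821715  67.        ]
station [ 642.12061231 -129.91405125   48.        ] [ 639.37994142 -136.72603864   48.        ]
block [482.30461402 -97.39385649  46.        ]
jar [ 472.6676403  -340.99909192    0.        ]
test head (array([596.81613049, -85.85378568, 292.75800106]), [np.float64(5.890804529140079), np.float64(5.89080452913999)])
```

View pics/crop1.png

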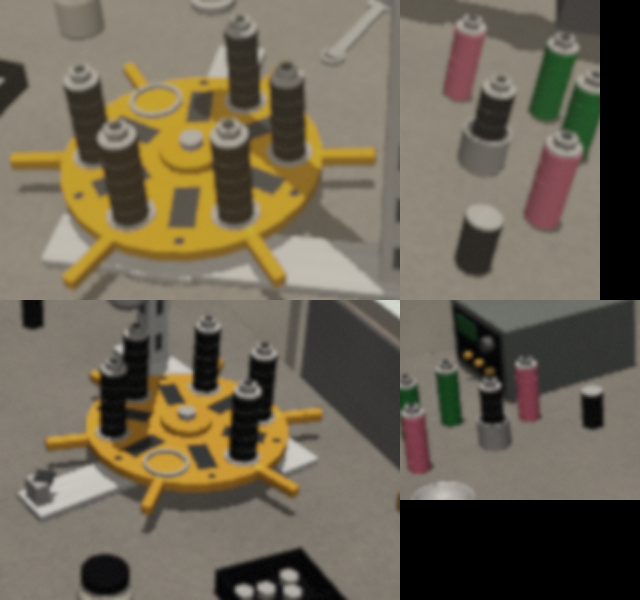

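The crop confirms the choice: black sleeve in the cup at scene (487,255). The empty ring is at scene (246,265), side (383,262), and its spoke tips are at scene (233,249) and side (374,283). Next I'll fit the hub and angle from the spoke tips.

```bash
python3 - <<'E'
from h import *
from scipy.optimize import least_squares as LS
c=last('scene');d=last('side')
S=[onz(c,p,39) for p in[(174,295),(355.5,293),(202,354),(308,353),(233,249)]]
D=[onz(d,p,39) for p in[(324,250.5),(461,236.5),(374,283.5),(448.5,275)]]
print(np.round(S),np.round(D))
def fit(P):
    P=np.array(P)[:,:2]
    def r(v):
        q=P-v[:2];a=np.arctan2(q[:,1],q[:,0])-v[2];a=(a+np.pi/6)%(np.pi/3)-np.pi/6
        return np.r_[np.hypot(*q.T)-v[3],a*190]
    return LS(r,[705,-60,0.,190],x_scale=[10,10,.1,10])
for P in(S,D,S+D):
    f=fit(P);print(f.x[:2],np.degrees(f.x[2])%60,f.x[3],f.cost)
print('hubcap',tri(c,(263,283),d,(393.5,235.5)))
print('ring',tri(c,(246,265),d,(383,262)))
print('block top z46',onz(d,(319,264),50),)
print('cup rim',tri(c,(485,264),d,(266.5,190)))
E
```

```text
[[ 771. -228.   39.]
 [ 641.  126.   39.]
 [ 886.  -86.   39.]
 [ 821.   91.   39.]
 [ 587. -193.   39.]] [[ 519.  -21.   39.]
 [ 889.  -88.   39.]
 [ 585. -199.   39.]
 [ 770. -232.   39.]]
[704.51863018 -51.4748491 ] 50.13285399054233 186.09215149945274 14.638559774338157
[705.27246268 -54.97374894] 49.875905383908844 188.1456284261451 2.7285016811683906
[704.52529935 -53.13424295] 50.136397852583514 187.30031733176662 40.09440250833854
hubcap (array([702.50278878, -54.43989453,  64.68183711]), [np.float64(0.685124631703), np.float64(0.6851246317029637)])
ring (array([ 638.66358211, -130.53115483,   44.6514233 ]), [np.float64(0.88982149701554), np.float64(0.889821497015447)])
block top z46 [482.41452087 -89.56835835  50.        ]
cup rim (array([460.69384501, 369.42653261,  41.81202775]), [np.float64(3.1778470422315492), np.float64(3.177847042231522)])
```

```bash
cat >> h.py <<'E'
def down(yaw): # tool z down, tool y at yaw deg
    y=np.array([np.cos(np.radians(yaw)),np.sin(np.radians(yaw)),0]);z=np.array([0,0,-1.]);return np.c_[np.cross(y,z),y,z]
def lean(az,t): # hand leans back opposite to az by t; y horizontal
    a,t=np.radians([az,t]);z=np.array([np.sin(t)*np.cos(a),np.sin(t)*np.sin(a),-np.cos(t)])
    y=np.array([-np.sin(a),np.cos(a),0]);return np.c_[np.cross(y,z),y,z]
def plan(wps,g,start=None):
    """wps: (pos of TCP, R, nrows)"""
    if start is None:
        s=status.get_state();p,M=np.array(s['ee_pos']),R.from_rotvec(s['ee_rot'])
    else: p,M=np.array(start[0],float),R.from_matrix(start[1])
    for q,Q,n in wps:
        Q=R.from_matrix(Q);rv=(M.inv()*Q).as_rotvec();q=np.array(q,float);p0,M0=p,M;out=[]
        for k in range(1,n+1):
            t=p0+(q-p0)*k/n; T=M0*R.from_rotvec(rv*k/n)
            d=np.round(M.inv().apply(t-p)/10,2);w=np.round(np.degrees((M.inv()*T).as_rotvec()),1)
            out.append([d.tolist(),w.tolist(),g]);p=p+M.apply(d*10);M=M*R.from_rotvec(np.radians(w))
        print(str(out).replace(' ',''))
E
python3 - <<'E'
from h import *
c=last('scene');d=last('side')
print('pinks',tri(c,(475,211),d,(227,185))[0],tri(c,(475,211),d,(283,160))[0],tri(c,(521,268),d,(227,185))[0],tri(c,(521,268),d,(283,160))[0])
print('green',tri(c,(520,220),d,(244,163))[0],tri(c,(536,238),d,(244,163))[0],'bare',onz(d,(316,192),0))
print('dish',onz(d,(241,237),0),'tray',onz(d,(446,338),0))
plan([((420,345,260),down(60),10),((440,-60,260),down(40),10)],9.18)
E
```

```text
pinks [334.87195433 329.36239907 100.90583545] [498.74068973 316.54683527 175.50577151] [365.66911267 467.55310859   8.79789307] [536.63487591 430.15687167 104.74483244]
green [404.77790579 418.83388744 128.50658347] [414.93108426 460.81400905 102.94387656] bare [626.17395179 369.71254982   0.        ]
dish [337.59188194 185.9810273    0.        ] tray [ 676.54313341 -392.95490931    0.        ]
[[[-3.3,-1.93,-0.09],[-0.0,0.0,1.7],9.18],[[-3.36,-1.83,-0.08],[-0.0,0.0,1.7],9.18],[[-3.42,-1.73,-0.09],[-0.0,0.0,1.6],9.18],[[-3.45,-1.64,-0.08],[-0.0,0.0,1.7],9.18],[[-3.51,-1.53,-0.09],[-0.0,0.0,1.7],9.18],[[-3.55,-1.43,-0.08],[-0.0,0.0,1.7],9.18],[[-3.59,-1.32,-0.09],[-0.0,0.0,1.7],9.18],[[-3.63,-1.22,-0.08],[-0.0,0.0,1.7],9.18],[[-3.66,-1.1,-0.09],[-0.0,0.0,1.6],9.18],[[-3.7,-1.01,-0.08],[-0.0,0.0,1.7],9.18]]
[[[-2.2,-3.41,0.0],[-0.0,0.0,2.0],9.18],[[-2.31,-3.33,0.01],[-0.0,0.0,2.0],9.18],[[-2.43,-3.24,0.0],[-0.0,0.0,2.0],9.18],[[-2.54,-3.16,0.0],[-0.0,0.0,2.0],9.18],[[-2.65,-3.07,0.01],[-0.0,0.0,2.0],9.18],[[-2.75,-2.98,0.0],[-0.0,0.0,2.0],9.18],[[-2.86,-2.88,0.0],[-0.0,0.0,2.0],9.18],[[-2.95,-2.77,0.01],[-0.0,0.0,2.0],9.18],[[-3.06,-2.67,0.0],[-0.0,0.0,2.0],9.18],[[-3.14,-2.57,0.0],[-0.0,0.0,2.0],9.18]]
```

```bash
python3 -m inch '[[[-3.3,-1.9,-0.1],[0,0,1.7],9.18],[[-3.4,-1.8,-0.1],[0,0,1.7],9.18],[[-3.4,-1.7,-0.1],[0,0,1.7],9.18],[[-3.5,-1.6,-0.1],[0,0,1.7],9.18],[[-3.5,-1.5,-0.1],[0,0,1.7],9.18],[[-3.5,-1.4,-0.1],[0,0,1.7],9.18],[[-3.6,-1.3,-0.1],[0,0,1.7],9.18],[[-3.6,-1.2,-0.1],[0,0,1.7],9.18],[[-3.7,-1.1,0],[0,0,1.7],9.18],[[-3.7,-1,0],[0,0,1.7],9.18]]' 20
python3 -c "
from h import *
cam('wrist')"
python3 -m inch '[[[-2.2,-3.4,0],[0,0,2],9.18],[[-2.3,-3.3,0],[0,0,2],9.18],[[-2.4,-3.2,0],[0,0,2],9.18],[[-2.5,-3.2,0],[0,0,2],9.18],[[-2.6,-3.1,0],[0,0,2],9.18],[[-2.8,-3,0],[0,0,2],9.18],[[-2.9,-2.9,0],[0,0,2],9.18],[[-3,-2.8,0],[0,0,2],9.18],[[-3.1,-2.7,0],[0,0,2],9.18],[[-3.1,-2.6,0],[0,0,2],9.18]]'
python3 - <<'E'
from h import *
a=last('wrist');c=cam('wrist')
o=np.hstack([cv2.resize(a['image'],(400,300)),cv2.resize(c['image'],(400,300))])
cv2.imwrite('pics/w1.png',o[:,:,::-1]);np.savez('wB.npz',**{k:np.array(c[k]) for k in c});np.savez('wA.npz',**a)
print(c['eye'],np.round(c['rotation'],2));s=status.get_state();print(s['q'],s['ee_pos'])
E
```

```text
time_s: 1.2
ee_pos: [421.7, 345.8, 259.8]
ee_rot: [0.819, 3.033, 0.0]
ft_force: [0.4, 0.3, 1.0]
finger_gap: 92.1
time_s: 2.25
ee_pos: [438.2, -60.5, 259.9]
ee_rot: [1.333, 2.844, 0.001]
ft_force: [1.3, 0.4, 0.3]
finger_gap: 91.8
[393.41683467  -6.04218549 392.61172305] [[ 0.77  0.62  0.17]
 [ 0.64 -0.74 -0.2 ]
 [ 0.    0.27 -0.96]]
[-0.44507029  0.1194514   0.53539111  2.0123187  -0.06845216  1.02590959
  0.8079003 ] [437.91227005 -67.21587515 260.24095599]
```

View pics/w1.png

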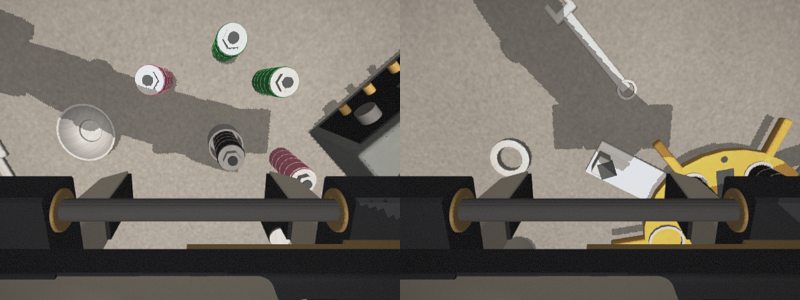

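The left half (A) shows the loose sleeve's nut at about full-resolution (370,256), between pink and green sleeves. The right half (B) shows the pointer block at about (330,264), the 170° spoke at (425,240) and the ring at (427,378). Next I'll magnify these.

```bash
python3 - <<'E'
from h import *
a=dict(np.load('wA.npz'));b=dict(np.load('wB.npz'))
o=np.zeros((600,800,3),np.uint8)
B=cv2.resize(b['image'][215:415,270:530],None,fx=2,fy=2,interpolation=cv2.INTER_CUBIC)  #520x400
A=cv2.resize(a['image'][190:280,320:410],None,fx=3,fy=3,interpolation=cv2.INTER_CUBIC) #270
o[:400,:520]=B;o[:270,530:800]=A
cv2.imwrite('pics/w2.png',o[:,:,::-1])
print('hub/tip predicted px', proj(b,(704,-54,45)), proj(b,(704-204*np.cos(.17),-54-204*np.sin(.17),45)))
E
```

```text
hub/tip predicted px [524.44220613 368.46039792] [350.98597423 273.26741548]
```

View pics/w2.png

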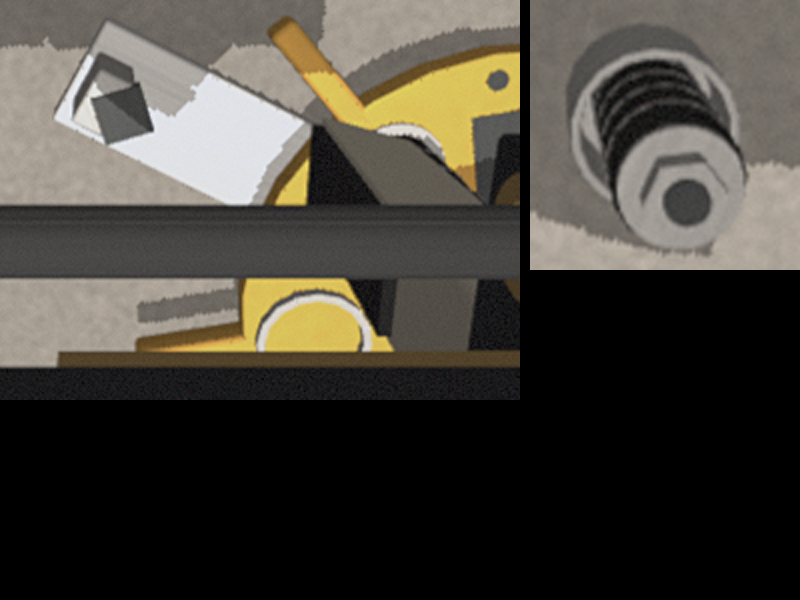

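```bash
python3 - <<'E'
from h import *
a=dict(np.load('wA.npz'));b=dict(np.load('wB.npz'))
f=lambda x,y:(270+x/2,215+y/2)
tip=onz(b,f(154,131),45);print('tip',tip)
for p in[(107,20),(55,118),(313,122),(228,202)]:print('plate',onz(b,f(*p),6))
print('spoke170 tip corners',onz(b,f(268,32),45),onz(b,f(294,16),45),'spoke side',onz(b,f(330,98),45),onz(b,f(363,102),45))
print('ring',onz(b,f(313,343),50), 'spoke230 tip', onz(b,f(138,340),45))
h=np.array([704,-54]);v=tip[:2]-h;print('tip r,ang',np.hypot(*v),np.degrees(np.arctan2(v[1],v[0]))%360)
print('nut',onz(a,(372.3,257.3),114),'rim',onz(a,(362,233.3),45))
E
```

```text
tip [504.82200299 -96.3828298   45.        ]
plate [459.96858701 -76.39423169   6.        ]
plate [ 472.93691524 -133.98684451    6.        ]
plate [577.79530705 -49.69733907   6.        ]
plate [ 574.6297292  -112.00723678    6.        ]
spoke170 tip corners [513.08425536 -26.84426024  45.        ] [516.99789307 -13.86384006  45.        ] spoke side [556.97865798 -31.63545806  45.        ] [570.17784249 -23.22581017  45.        ]
ring [ 639.32395199 -130.30176828   50.        ] spoke230 tip [ 573.18041285 -187.75125491   45.        ]
tip r,ang 203.63737072457235 192.0127257541357
nut [462.75711105 368.8250909  114.        ] rim [462.9766347 368.5053141  45.       ]
```

```bash
python3 - <<'E'
from h import *
s=status.get_state();print(s['ee_pos'],s['time_s'])
h=np.array([704,-54]);g=lambda a,z,r=176:(h[0]+r*np.cos(np.radians(a)),h[1]+r*np.sin(np.radians(a)),z)
print(g(289.75,44))
plan([((590,-280,230),down(28),7),(g(289.75,200),down(19.75),5),(g(289.75,44),down(19.75),5)],9.18,start=((440,-62,260),R.from_rotvec([1.333,2.844,.001]).as_matrix()))
E
```

```text
[437.91227005 -67.21587515 260.24095599] 2.3
(np.float64(763.4733423685855), np.float64(-219.64697868512124), 44)
[[[-3.76,-0.35,0.43],[0.0,0.0,1.7],9.18],[[-3.78,-0.23,0.43],[0.0,0.0,1.7],9.18],[[-3.78,-0.12,0.43],[0.0,0.0,1.6],9.18],[[-3.78,-0.02,0.43],[0.0,0.0,1.7],9.18],[[-3.77,0.1,0.43],[0.0,0.0,1.7],9.18],[[-3.78,0.2,0.43],[0.0,0.0,1.7],9.18],[[-3.77,0.32,0.43],[0.1,0.0,1.7],9.18]]
[[[-0.56,3.63,0.6],[-0.0,0.0,1.6],9.18],[[-0.46,3.65,0.59],[-0.0,0.0,1.7],9.18],[[-0.35,3.66,0.6],[-0.0,0.0,1.6],9.18],[[-0.25,3.66,0.6],[-0.0,0.0,1.7],9.18],[[-0.14,3.67,0.59],[-0.0,0.0,1.6],9.18]]
[[[0.0,0.0,3.12],[-0.0,0.0,0.0],9.18],[[0.0,0.01,3.12],[-0.0,0.0,0.0],9.18],[[0.0,-0.0,3.12],[-0.0,0.0,0.0],9.18],[[0.01,0.0,3.12],[-0.0,0.0,0.0],9.18],[[-0.0,0.01,3.12],[-0.0,0.0,0.0],9.18]]
```

```bash
python3 -m inch '[[[-3.8,-0.4,0.4],[0,0,1.7],9.18],[[-3.8,-0.2,0.4],[0,0,1.7],9.18],[[-3.8,-0.1,0.4],[0,0,1.6],9.18],[[-3.8,0,0.4],[0,0,1.7],9.18],[[-3.8,0.1,0.4],[0,0,1.7],9.18],[[-3.8,0.2,0.4],[0,0,1.7],9.18],[[-3.8,0.3,0.4],[0,0,1.7],9.18]]'
python3 -m inch '[[[-0.6,3.6,0.6],[0,0,1.6],7],[[-0.5,3.6,0.6],[0,0,1.7],7],[[-0.3,3.7,0.6],[0,0,1.6],7],[[-0.2,3.7,0.6],[0,0,1.7],7],[[-0.1,3.7,0.6],[0,0,1.6],7],[[0,0,0],[0,0,0],7],[[0,0,0],[0,0,0],7],[[0,0,0],[0,0,0],7]]'
python3 - <<'E'
from h import *
s=status.get_state();print(s['ee_pos'],s['time_s'])
h=np.array([704,-54]);g=lambda a,z,r=176:(h[0]+r*np.cos(np.radians(a)),h[1]+r*np.sin(np.radians(a)),z)
plan([(g(289.75,44),down(19.75),5)],7)
c=cam('wrist','w3.png')
np.savez('wC.npz',**{k:np.array(c[k]) for k in c})
print(proj(c,(*h,67)),proj(c,g(289.75,45,190)),proj(c,g(289.75,45,140)))
E
```

```text
time_s: 3.0
ee_pos: [590.6, -279.0, 231.1]
ee_rot: [-1.617, -2.692, -0.001]
ft_force: [0.0, -0.6, 0.5]
finger_gap: 91.8
time_s: 3.8
ee_pos: [762.4, -218.0, 201.8]
ee_rot: [-1.807, -2.57, 0.001]
ft_force: [-0.3, 0.0, 1.1]
finger_gap: 70.1
[ 762.38059084 -218.00673728  201.78416274] 3.8
[[[-0.04,0.01,3.16],[-0.0,0.0,0.0],7],[[-0.03,0.01,3.15],[-0.0,0.0,0.0],7],[[-0.04,0.02,3.16],[-0.0,0.0,0.0],7],[[-0.04,0.01,3.15],[-0.0,0.0,0.0],7],[[-0.04,0.01,3.16],[-0.0,0.0,0.0],7]]
[317.20300591 -59.20232027] [317.23276933 243.19613537] [317.23943785 177.48631843]
```

View pics/w3.png

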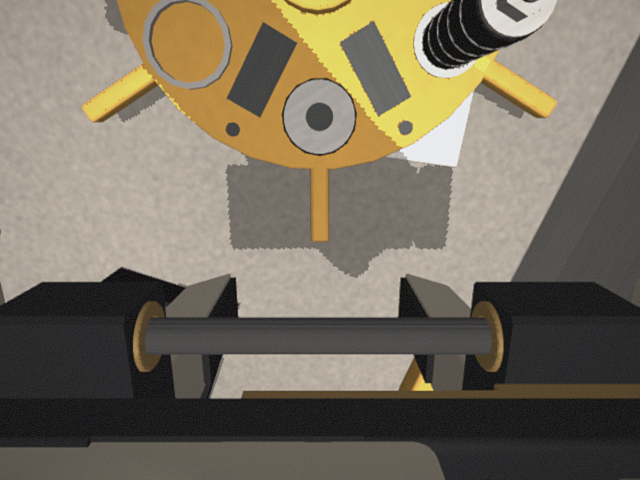

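The spoke is at (320,165–240), midway between the fingers. I'll go down and grip it.

```bash
python3 -m inch '[[[0,0,3.2],[0,0,0],7],[[0,0.1,3.2],[0,0,0],7],[[-0.1,0,3.2],[0,0,0],7],[[-0.1,0,3.1],[0,0,0],7],[[0,0,3.1],[0,0,0],7],[[0,0,0],[0,0,0],7]]' 12
python3 -m inch '[[[0,0,0],[0,0,0],0.8],[[0,0,0],[0,0,0],0.8],[[0,0,0],[0,0,0],0.8],[[0,0,0],[0,0,0],0.8],[[0,0,0],[0,0,0],0.8],[[0,0,0],[0,0,0],0.8],[[0,0,0],[0,0,0],0.8]]'
```

```text
time_s: 4.45
ee_pos: [761.3, -218.3, 39.5]
ee_rot: [-1.804, -2.564, 0.003]
ft_force: [-0.8, 0.8, -0.1]
finger_gap: 70.2
time_s: 5.15
ee_pos: [764.8, -218.7, 43.8]
ee_rot: [1.806, 2.571, 0.0]
ft_force: [-0.2, -0.6, 0.2]
finger_gap: 18.5
```

```bash
python3 -m inch '[[[0,0,0],[0,0,0],0.8],[[0,0,0],[0,0,0],0.8],[[0,0,0],[0,0,0],0.8]]'
python3 -m inch '[[[0,-0.3,0],[0,0,0.9],0.8],[[0,-0.6,0],[0,0,1.9],0.8],[[0,-0.6,0],[0,0,1.9],0.8],[[0,-0.6,0],[0,0,1.9],0.8],[[0.1,-0.6,0],[0,0,1.9],0.8],[[0,-0.6,0],[0,0,1.9],0.8],[[0,-0.6,0],[0,0,1.9],0.8],[[0,-0.6,0],[0,0,1.9],0.8],[[0,-0.6,0],[0,0,1.9],0.8],[[0,-0.6,0],[0,0,1.9],0.8]]'
```

```text
time_s: 5.45
ee_pos: [764.7, -218.7, 43.7]
ee_rot: [-1.806, -2.571, 0.0]
ft_force: [-0.5, -0.4, 0.5]
finger_gap: 13.6
time_s: 6.45
ee_pos: [708.4, -229.8, 43.7]
ee_rot: [2.189, 2.253, -0.0]
ft_force: [1.7, -4.4, -2.5]
finger_gap: 13.9
```

```bash
python3 -m inch '[[[0,-0.6,0],[0,0,1.9],0.8],[[0.1,-0.6,0],[0,0,1.9],0.8],[[0,-0.6,0],[0,0,1.9],0.8],[[0,-0.6,0],[0,0,1.9],0.8],[[0,-0.6,0],[0,0,1.9],0.8],[[0,-0.5,0],[0,0,1.9],0.8],[[0,-0.6,0],[0,0,1.9],0.8],[[0,-0.6,0],[0,0,1.9],0.8],[[0,-0.4,0],[0,0,1.4],0.8],[[0,0,0],[0,0,0],0.8]]'
python3 -m inch '[[[0,0,0],[0,0,0],0.8],[[0,0,0],[0,0,0],0.8]]'
python3 - <<'E'
from h import *
s=status.get_state();p=s['ee_pos'];M=R.from_rotvec(s['ee_rot']).as_matrix()
print(np.degrees(np.arctan2(p[1]+54,p[0]-704))%360,np.degrees(np.arctan2(M[1,1],M[0,1])),np.hypot(p[0]-704,p[1]+54))
c=cam('scene');np.savez('sc1.npz',**{k:np.array(c[k]) for k in c});d=cam('side');w=cam('wrist')
o=np.zeros((600,800,3),np.uint8)
o[:300,:400]=cv2.resize(c['image'][215:365,168:368],None,fx=2,fy=2,interpolation=cv2.INTER_CUBIC)
o[300:,:400]=cv2.resize(d['image'][180:330,300:500],None,fx=2,fy=2,interpolation=cv2.INTER_CUBIC)
o[:300,400:]=cv2.resize(w['image'],(400,300))
cv2.imwrite('pics/c2.png',o[:,:,::-1])
E
```

```text
time_s: 7.45
ee_pos: [657.1, -223.9, 43.6]
ee_rot: [-2.491, -1.914, 0.002]
ft_force: [-1.1, -5.2, -3.9]
finger_gap: 14.0
time_s: 7.65
ee_pos: [657.5, -223.9, 43.7]
ee_rot: [-2.49, -1.915, 0.001]
ft_force: [-2.3, -5.0, -2.8]
finger_gap: 13.8
254.69678970861332 -14.870264293512932 176.19211445735084
```

View pics/c2.png

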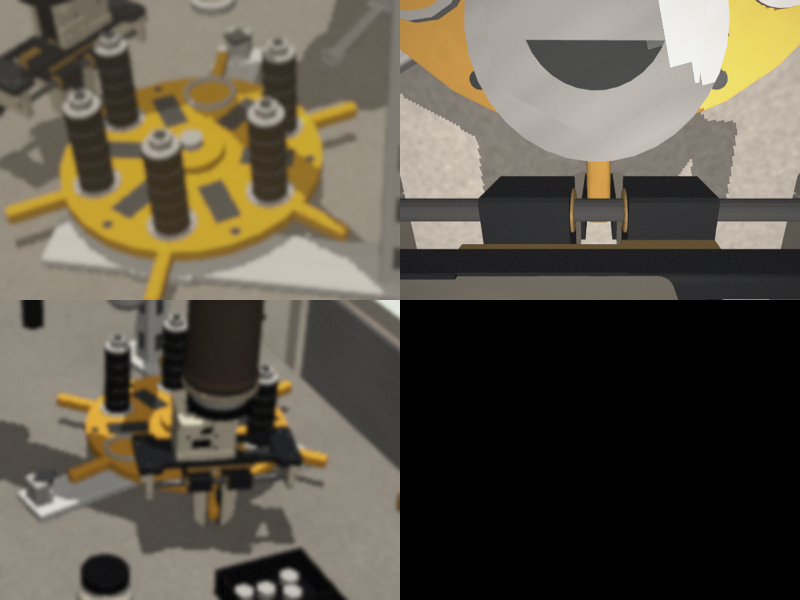

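The crops show the spoke still in the grip, with the station spoke about 2–3° short of the pointer. I'll finish the arc, then let go and lift.

```bash
python3 -m inch '[[[0,-0.3,0],[0,0,1],0.8],[[0,-0.3,0],[0,0,1],0.8],[[0,-0.2,0],[0,0,0.7],0.8],[[0,0,0],[0,0,0],0.8],[[0,0,0],[0,0,0],0.8],[[0,0,0],[0,0,0],0.8]]'
python3 -m inch '[[[0,0,0],[0,0,0],5],[[0,0,0],[0,0,0],5],[[0,0,0],[0,0,0],5],[[0,0,0],[0,0,0],5],[[0,0,0],[0,0,0],5],[[0,0,-3],[0,0,0],5],[[0,0,-4],[0,0,0],5],[[0,0,-5],[0,0,0],5],[[0,0,-5],[0,0,0],5]]'
python3 - <<'E'
from h import *
s=status.get_state();print(s['q'],s['ee_pos'],s['time_s'],s['finger_gap'])
M=R.from_rotvec(s['ee_rot']).as_matrix();print(np.degrees(np.arctan2(M[1,1],M[0,1])))
h=np.array([704,-54])
az=12.2;L=lean(az,38);u=np.array([np.cos(np.radians(az)),np.sin(np.radians(az)),0])
st=np.array([*h,45])-100*u
tgt=st+[0,0,71]-150*L[:,2]
print(st,tgt,tgt+0)
plan([((600,-260,270),down(35),6),((500,-210,290),down(70),5),(tgt,L,9)],5)
E
```

```text
time_s: 8.4
ee_pos: [649.7, -221.8, 43.6]
ee_rot: [-2.534, -1.856, 0.002]
ft_force: [-2.0, -4.8, -2.5]
finger_gap: 13.8
time_s: 9.3
ee_pos: [650.2, -221.2, 215.2]
ee_rot: [-2.533, -1.857, 0.001]
ft_force: [0.3, -0.3, 0.3]
finger_gap: 49.6
[-0.22379285  0.67246299  0.82148395  1.49393638 -0.51094661  1.2001569
  0.37090766] [ 650.20925587 -221.23049209  215.23622027] 9.3 49.63193256957783
-17.490691384861204
[606.25841057 -75.13247965  45.        ] [515.99481385 -94.64816004 234.20161304] [515.99481385 -94.64816004 234.20161304]
[[[-0.87,-0.6,-0.91],[-0.0,-0.0,-8.7],5],[[-0.76,-0.73,-0.91],[-0.0,-0.0,-8.8],5],[[-0.65,-0.84,-0.92],[-0.0,-0.0,-8.7],5],[[-0.51,-0.93,-0.91],[-0.0,-0.0,-8.8],5],[[-0.36,-0.99,-0.91],[-0.0,-0.0,-8.7],5],[[-0.21,-1.04,-0.91],[-0.0,-0.0,-8.8],5]]
[[[1.97,-1.06,-0.4],[-0.0,-0.0,-7.0],5],[[2.08,-0.82,-0.4],[-0.0,-0.0,-7.0],5],[[2.16,-0.56,-0.4],[-0.0,-0.0,-7.0],5],[[2.22,-0.29,-0.39],[-0.0,-0.0,-7.0],5],[[2.23,-0.02,-0.4],[-0.0,-0.1,-7.0],5]]
[[[0.27,1.27,0.62],[-1.2,-4.1,-3.4],5],[[0.24,1.26,0.63],[-1.2,-4.1,-3.5],5],[[0.21,1.27,0.63],[-1.2,-4.1,-3.4],5],[[0.18,1.27,0.65],[-1.2,-4.1,-3.5],5],[[0.15,1.26,0.67],[-1.1,-4.1,-3.4],5],[[0.13,1.26,0.68],[-1.2,-4.1,-3.5],5],[[0.09,1.25,0.7],[-1.2,-4.1,-3.4],5],[[0.07,1.24,0.71],[-1.2,-4.1,-3.4],5],[[0.05,1.23,0.74],[-1.2,-4.1,-3.5],5]]
```

```bash
python3 -m inch '[[[-0.9,-0.6,-0.9],[0,0,-8.5],5],[[-0.8,-0.7,-0.9],[0,0,-8.5],5],[[-0.6,-0.8,-0.9],[0,0,-8.5],5],[[-0.5,-0.9,-0.9],[0,0,-8.5],5],[[-0.4,-1,-0.9],[0,0,-8.5],5],[[-0.2,-1,-0.9],[0,0,-8.5],5],[[2,-1.1,-0.4],[0,0,-7],5],[[2.1,-0.8,-0.4],[0,0,-7],5],[[2.2,-0.6,-0.4],[0,0,-7],5],[[2.2,-0.3,-0.4],[0,0,-7],5]]'
python3 - <<'E'
from h import *
s=status.get_state();print(s['q'])
tgt=(516,-94.6,234.2)
plan([(tgt,lean(12.2,38),10)],5)
E
```

```text
time_s: 10.3
ee_pos: [520.3, -217.4, 283.9]
ee_rot: [0.765, 3.047, 0.0]
ft_force: [-0.8, -0.2, 1.3]
finger_gap: 50.2
[-0.09022068  0.32589955  0.52528487  1.71035828 -0.17672983  1.15260078
  1.56295146]
[[[0.62,1.06,0.5],[-1.3,-3.6,-3.9],5],[[0.57,1.09,0.48],[-1.4,-3.7,-3.9],5],[[0.53,1.12,0.48],[-1.3,-3.6,-3.9],5],[[0.49,1.14,0.47],[-1.3,-3.7,-3.9],5],[[0.43,1.17,0.46],[-1.4,-3.6,-3.8],5],[[0.39,1.17,0.47],[-1.3,-3.6,-3.9],5],[[0.34,1.2,0.47],[-1.4,-3.7,-3.9],5],[[0.28,1.2,0.49],[-1.3,-3.6,-3.9],5],[[0.24,1.21,0.49],[-1.3,-3.7,-3.9],5],[[0.18,1.21,0.5],[-1.4,-3.6,-3.9],5]]
```

```bash
python3 -m inch '[[[0.6,1.1,0.5],[-1.3,-3.6,-3.9],5],[[0.6,1.1,0.5],[-1.4,-3.7,-3.9],5],[[0.5,1.1,0.5],[-1.3,-3.6,-3.9],5],[[0.5,1.1,0.5],[-1.3,-3.7,-3.9],5],[[0.4,1.2,0.5],[-1.4,-3.6,-3.8],5],[[0.4,1.2,0.5],[-1.3,-3.6,-3.9],5],[[0.3,1.2,0.5],[-1.4,-3.7,-3.9],5],[[0.3,1.2,0.5],[-1.3,-3.6,-3.9],5],[[0.2,1.2,0.5],[-1.3,-3.7,-3.9],5],[[0.2,1.2,0.5],[-1.4,-3.6,-3.9],5]]'
python3 - <<'E'
from h import *
cam('scene');cam('wrist');c=cam('wrist','w4.png');s=status.get_state();print(s['q'],s['ee_pos'])
np.savez('wD.npz',**{k:np.array(c[k]) for k in c})
print(proj(c,(704,-54,45)),proj(c,(504.8,-96.4,45)))
E
```

```text
time_s: 11.3
ee_pos: [518.3, -107.8, 234.2]
ee_rot: [-0.163, 2.557, 0.083]
ft_force: [0.9, -0.5, 0.6]
finger_gap: 49.6
[ 0.21361708  0.09786032  0.04600694  2.26204118 -0.77788591  0.3345032
  2.63445048] [ 518.75335345 -110.57006313  234.61705594]
[343.84633496 251.06382922] [334.39722073  58.89254372]
```

View pics/w4.png

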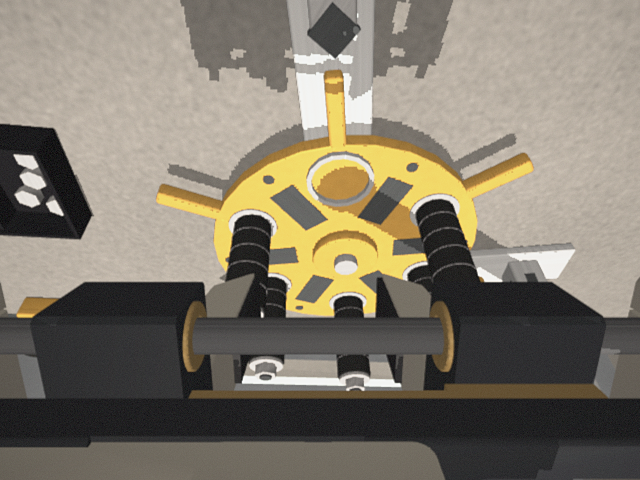

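The view shows:
- The pointer tip at (334,59), which matches the prediction.
- The spoke running from (334,73) to (338,145).
- The ring centred at about (341,180) and the hub cap at (345,264).

All are nearly in one line. I'll put a number on it.

```bash
python3 - <<'E'
from h import *
c=dict(np.load('wD.npz'));im=c['image'];hsv=cv2.cvtColor(im,cv2.COLOR_RGB2HSV)
y=((hsv[...,0]>15)&(hsv[...,0]<35)&(hsv[...,1]>140)&(hsv[...,2]>80)).astype(np.uint8)
pts=[]
for r in range(78,140,6):
    x=np.where(y[r,300:370])[0]+300;pts.append(onz(c,((x.min()+x.max())/2,r),45)[:2])
pts=np.array(pts);d=pts[-1]-pts[0];vx,vy,x0,y0=cv2.fitLine(pts.astype(np.float32),cv2.DIST_L2,0,.01,.01).ravel()
print('spoke dir',np.degrees(np.arctan2(vy,vx)),pts[0],pts[-1])
# distance of tip and hub from spoke line
w=((hsv[...,1]<60)&(hsv[...,2]>150)).astype(np.uint8);w[:145]=0;w[215:]=0;w[:,:300]=0;w[:,382:]=0
k=cv2.findNonZero(w);(ex,ey),ax,an=cv2.fitEllipse(cv2.convexHull(k));print('ring',ex,ey,ax,onz(c,(ex,ey),50))
tip=onz(c,(334,59.5),45)[:2];hub=onz(c,(345.5,263),67)[:2]
for n,p in(('tip',tip),('hubcap',hub),('hub',np.array([704,-54])),('ring',onz(c,(ex,ey),50)[:2])):print(n,p,'off spoke line',(p-[x0,y0])@[-vy,vx])
for H in(hub,np.array([704,-54])):
  A=lambda p:np.degrees(np.arctan2(*(p-H)[::-1]))%360
  print('ang tip,ring,spoke',A(tip),A(onz(c,(ex,ey),50)[:2]),A(pts[0]),A(pts.mean(0)))
s=status.get_state();M=R.from_rotvec(s['ee_rot']).as_matrix();print(M.round(2))
E
```

```text
spoke dir 16.257715 [517.94549246 -94.89118652] [565.26694637 -77.77779928]
ring 339.633056640625 179.07887268066406 (53.80622100830078, 67.47740173339844) [602.95433825 -76.24510188  50.        ]
tip [505.23191673 -96.59724724] off spoke line 2.9651452794174338
hubcap [695.81524113 -55.3488178 ] off spoke line -10.791246776862257
hub [704 -54] off spoke line -11.787756560467187
ring [602.95433825 -76.24510188] off spoke line -4.854751908167255
ang tip,ring,spoke 192.21230806468222 192.68189920353777 192.5336447190278 192.3535015653507
ang tip,ring,spoke 192.0958833183591 192.41556149237536 192.3954320860893 192.2045760189972
[[-0.83 -0.13  0.54]
 [-0.09  0.99  0.09]
 [-0.55  0.03 -0.84]]
```

```bash
python3 - <<'E'
from h import *
L=lean(45,37);g=np.array([462.8,368.7,72]);pre=g-116*L[:,2];print(pre)
plan([((440,0,290),lean(15,25),6),((400,200,250),lean(35,30),6),(pre,L,5)],6)
E
```

```text
[413.43649187 319.33649187 164.64171917]
[[[0.41,2.02,-1.31],[-0.4,1.4,-1.2],6],[[0.41,2.03,-1.29],[-0.4,1.4,-1.3],6],[[0.38,2.06,-1.27],[-0.4,1.4,-1.2],6],[[0.38,2.07,-1.24],[-0.4,1.3,-1.2],6],[[0.36,2.08,-1.22],[-0.5,1.4,-1.3],6],[[0.34,2.11,-1.2],[-0.4,1.4,-1.2],6]]
[[[0.08,3.39,0.7],[-1.5,-0.8,-3.0],6],[[-0.08,3.37,0.79],[-1.6,-0.8,-2.9],6],[[-0.24,3.35,0.88],[-1.5,-0.9,-3.0],6],[[-0.4,3.3,0.98],[-1.5,-0.8,-2.9],6],[[-0.55,3.24,1.06],[-1.6,-0.8,-3.0],6],[[-0.71,3.19,1.17],[-1.5,-0.8,-2.9],6]]
[[[-0.52,1.8,2.27],[-1.1,-1.4,-1.7],6],[[-0.52,1.74,2.32],[-1.1,-1.4,-1.7],6],[[-0.51,1.69,2.37],[-1.1,-1.4,-1.6],6],[[-0.5,1.62,2.41],[-1.1,-1.4,-1.7],6],[[-0.49,1.56,2.45],[-1.1,-1.4,-1.7],6]]
```

```bash
python3 -m inch '[[[0.4,2,-1.3],[-0.4,1.4,-1.2],6],[[0.4,2,-1.3],[-0.4,1.4,-1.3],6],[[0.4,2.1,-1.3],[-0.4,1.4,-1.2],6],[[0.4,2.1,-1.2],[-0.4,1.3,-1.2],6],[[0.4,2.1,-1.2],[-0.5,1.4,-1.3],6],[[0.3,2.1,-1.2],[-0.4,1.4,-1.2],6]]'
python3 -m inch '[[[0.1,3.4,0.7],[-1.5,-0.8,-3],6],[[-0.1,3.4,0.8],[-1.6,-0.8,-2.9],6],[[-0.2,3.4,0.9],[-1.5,-0.9,-3],6],[[-0.4,3.3,1],[-1.5,-0.8,-2.9],6],[[-0.6,3.2,1.1],[-1.6,-0.8,-3],6],[[-0.7,3.2,1.2],[-1.5,-0.8,-2.9],6],[[0,0,0],[0,0,0],6]]'
python3 - <<'E'
from h import *
s=status.get_state();print(s['q'],s['ee_pos']);print((lean(35,30).T@R.from_rotvec(s['ee_rot']).as_matrix()).round(3))
L=lean(45,37);g=np.array([462.8,368.7,72]);plan([(g-116*L[:,2],L,6)],6)
E
```

```text
time_s: 12.05
ee_pos: [439.8, 1.9, 290.7]
ee_rot: [-0.358, 2.684, 0.079]
ft_force: [0.2, 0.5, 0.3]
finger_gap: 59.9
time_s: 12.75
ee_pos: [399.0, 205.4, 248.5]
ee_rot: [-0.802, 2.509, 0.215]
ft_force: [0.8, -0.8, 0.1]
finger_gap: 59.8
[-0.19857311 -0.06564112 -0.35034245  2.35035046 -0.16861709  0.33420139
  1.78027578] [398.97547932 205.36698661 248.45353794]
[[ 1.     0.007 -0.   ]
 [-0.007  1.     0.004]
 [ 0.    -0.004  1.   ]]
[[[-0.43,1.41,1.86],[-0.9,-1.2,-1.3],6],[[-0.41,1.36,1.89],[-0.9,-1.1,-1.4],6],[[-0.42,1.33,1.92],[-0.8,-1.2,-1.3],6],[[-0.4,1.29,1.94],[-0.9,-1.2,-1.3],6],[[-0.39,1.26,1.98],[-0.9,-1.1,-1.3],6],[[-0.38,1.21,2.0],[-0.9,-1.2,-1.4],6]]
```

```bash
python3 -m inch '[[[-0.4,1.4,1.9],[-0.9,-1.2,-1.3],6],[[-0.4,1.4,1.9],[-0.9,-1.1,-1.4],6],[[-0.4,1.3,1.9],[-0.8,-1.2,-1.3],6],[[-0.4,1.3,1.9],[-0.9,-1.2,-1.3],6],[[-0.4,1.3,2],[-0.9,-1.1,-1.3],6],[[-0.4,1.2,2],[-0.9,-1.2,-1.4],6],[[0,0,0],[0,0,0],6],[[0,0,0],[0,0,0],6]]'
python3 - <<'E'
from h import *
s=status.get_state();print(s['q'],s['ee_pos']);M=R.from_rotvec(s['ee_rot']).as_matrix();print((lean(45,37).T@M).round(3))
L=lean(45,37);g=np.array([462.8,368.7,72]);plan([(g-6*L[:,2],L,6)],6)
c=cam('wrist','w5.png');print(proj(c,(*g[:2],114)),proj(c,g),proj(c,(*g[:2],45)))
E
```

```text
time_s: 13.55
ee_pos: [410.5, 260.5, 194.8]
ee_rot: [-0.9, 2.431, 0.235]
ft_force: [0.2, 0.6, 0.0]
finger_gap: 60.0
[-0.05876173  0.12809244 -0.6546479   2.38395406  0.78733863  0.12204929
  0.83506393] [410.47059332 260.53617891 194.77685552]
[[ 0.995 -0.053  0.081]
 [ 0.058  0.996 -0.061]
 [-0.077  0.066  0.995]]
[[[-0.45,0.85,2.6],[-0.6,-0.8,-0.5],6],[[-0.41,0.81,2.61],[-0.6,-0.7,-0.6],6],[[-0.4,0.79,2.62],[-0.6,-0.8,-0.5],6],[[-0.36,0.75,2.64],[-0.6,-0.7,-0.5],6],[[-0.34,0.72,2.65],[-0.6,-0.8,-0.6],6],[[-0.31,0.69,2.66],[-0.7,-0.7,-0.5],6]]
[390.24976635 302.23710485] [384.79773366 256.26499569] [381.78638181 230.87296232]
```

View pics/w5.png

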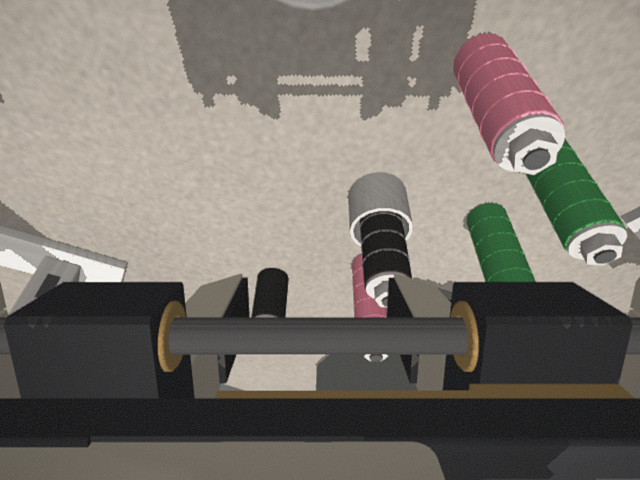

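The sleeve's nut is at (384,292) and the cup rim at (380,228), within a few pixels of the prediction. Joint 6 is at its stop this close in, so I'll come down on the sleeve from above, already leaned, where the reach is longer.

```bash
python3 - <<'E'
from h import *
L=lean(42,37);g=np.array([462.8,368.7,162]);plan([(g-6*L[:,2],L,8)],7)
E
```

```text
[[[-0.94,0.61,1.0],[-0.2,-0.6,-0.1],7],[[-0.93,0.61,1.01],[-0.3,-0.5,-0.1],7],[[-0.92,0.6,1.02],[-0.2,-0.6,-0.1],7],[[-0.91,0.6,1.04],[-0.3,-0.6,-0.1],7],[[-0.9,0.59,1.05],[-0.2,-0.5,-0.1],7],[[-0.89,0.58,1.05],[-0.3,-0.6,-0.1],7],[[-0.88,0.57,1.07],[-0.2,-0.5,-0.0],7],[[-0.88,0.58,1.08],[-0.2,-0.6,-0.1],7]]
```

```bash
python3 -m inch '[[[-0.9,0.6,1],[0,0,0],7],[[-0.9,0.6,1],[-0.2,-0.6,-0.1],7],[[-0.9,0.6,1],[-0.2,-0.6,-0.1],7],[[-0.9,0.6,1],[-0.3,-0.6,-0.1],7],[[-0.9,0.6,1.1],[-0.2,-0.5,-0.1],7],[[-0.9,0.6,1.1],[-0.3,-0.6,-0.1],7],[[-0.9,0.6,1.1],[-0.2,-0.5,0],7],[[-0.9,0.6,1.1],[-0.2,-0.6,-0.1],7],[[0,0,0],[-0.2,-0.6,0],7],[[0,0,0],[0,0,0],7]]'
python3 - <<'E'
from h import *
s=status.get_state();print(s['q'],s['ee_pos']);M=R.from_rotvec(s['ee_rot']).as_matrix();print(np.degrees(np.arccos(-M[2,2])),np.degrees(np.arctan2(M[1,2],M[0,2])),M.round(3)[2])
L=lean(42,37);g=np.array([462.8,368.7,162]);plan([(g-6*L[:,2],L,3),(g-6*L[:,2]-[0,0,90],L,5)],7)
E
```

```text
time_s: 14.6
ee_pos: [459.3, 364.9, 164.6]
ee_rot: [-0.9, 2.356, 0.299]
ft_force: [-0.3, 0.0, -0.5]
finger_gap: 70.0
[-0.26504617  0.35008494 -0.62082755  2.28017235  1.91980368  0.25294139
 -0.33762732] [459.2812568  364.86801521 164.63290771]
36.984314305242 41.69123157597674 [-0.602 -0.001 -0.799]
[[[-0.09,0.02,-0.03],[-0.1,-0.0,-0.0],7],[[-0.08,0.01,-0.02],[-0.0,-0.0,-0.1],7],[[-0.09,0.02,-0.03],[-0.1,-0.0,-0.0],7]]
[[[1.08,-0.0,1.44],[0.0,-0.0,-0.0],7],[[1.09,-0.0,1.44],[0.0,-0.0,-0.0],7],[[1.08,-0.0,1.43],[0.0,-0.0,-0.0],7],[[1.09,-0.0,1.44],[0.0,-0.0,-0.0],7],[[1.08,-0.01,1.44],[0.0,-0.0,-0.0],7]]
```

```bash
python3 -m inch '[[[0.8,0,1.4],[0,0,0],7],[[1,0,1.4],[0,0,0],7],[[1.1,0,1.5],[0,0,0],7],[[1.1,0,1.4],[0,0,0],7],[[1.1,0,1.4],[0,0,0],7],[[0,0,0],[0,0,0],7],[[0,0,0],[0,0,0],7]]'
python3 - <<'E'
from h import *
c=cam('wrist','w6.png');s=status.get_state();print(s['q'],s['ee_pos'],s['ft_force'])
L=lean(42,37);g=np.array([462.8,368.7,72]);plan([(g-6*L[:,2],L,1)],7)
E
```

```text
time_s: 15.3
ee_pos: [460.6, 366.2, 77.4]
ee_rot: [-0.901, 2.356, 0.299]
ft_force: [-0.5, 0.4, 0.1]
finger_gap: 70.0
[-0.17413841  0.61562327 -0.78689899  2.32999129  2.25152533  0.53941606
 -0.58920762] [460.83277661 366.56997341  78.09075316] [-0.16654702 -0.05369836  0.366212  ]
[[[0.14,0.03,0.06],[-0.2,0.0,-0.1],7]]
```

View pics/w6.png

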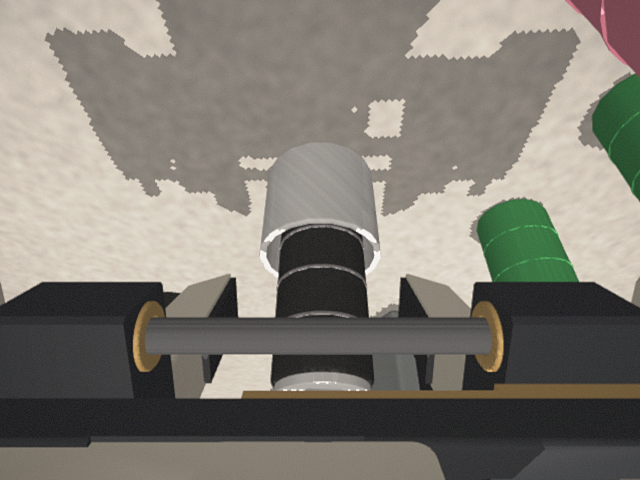

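The sleeve stands centred between the fingers, at about column 322, above the cup rim. I'll grip and lift.

```bash
python3 -m inch '[[[0,0,0],[0,0,0],3],[[0,0,0],[0,0,0],3],[[0,0,0],[0,0,0],3],[[0,0,0],[0,0,0],3],[[0,0,0],[0,0,0],3],[[0,0,0],[0,0,0],3],[[0,0,0],[0,0,0],3],[[0,0,0],[0,0,0],3]]' 30
python3 -m inch '[[[-0.3,0,-0.4],[0,0,0],3],[[-0.6,0,-0.8],[0,0,0],3],[[-0.6,0,-0.8],[0,0,0],3],[[-0.6,0,-0.8],[0,0,0],3],[[-0.6,0,-0.8],[0,0,0],3],[[-0.6,0,-0.8],[0,0,0],3],[[-0.6,0,-0.8],[0,0,0],3],[[-0.6,0,-0.8],[0,0,0],3],[[0,0,0],[0,0,0],3]]'
python3 - <<'E'
from h import *
s=status.get_state();print(s['q'],s['ee_pos']);d=cam('side');c=cam('scene')
o=np.hstack([cv2.resize(d['image'][100:240,200:330],None,fx=3,fy=3),cv2.resize(c['image'][190:330,430:560],None,fx=3,fy=3)])
cv2.imwrite('pics/lift.png',o[:,:,::-1])
E
```

```text
time_s: 16.15
ee_pos: [460.6, 366.9, 77.7]
ee_rot: [-0.901, 2.354, 0.301]
ft_force: [0.2, -0.2, 2.8]
finger_gap: 35.7
time_s: 17.05
ee_pos: [460.5, 367.2, 154.1]
ee_rot: [-0.901, 2.352, 0.301]
ft_force: [-0.2, -0.6, -0.2]
finger_gap: 35.4
[-0.2386636   0.38665317 -0.6625169   2.28496538  1.99398059  0.29350884
 -0.40087318] [460.472987   367.16572221 154.07517565]
```

View pics/lift.png

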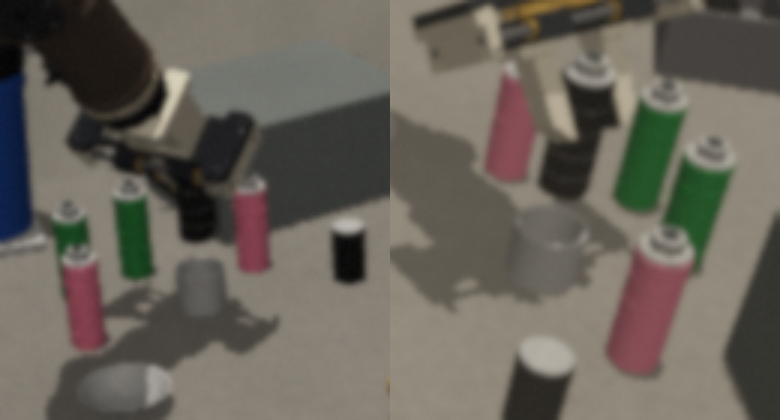

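The sleeve is out and upright in the fingers, and the cup is still standing. I'll carry it round at a reach of more than 520 mm.

```bash
python3 - <<'E'
from h import *
plan([((545,130,155),lean(22,37),9),((520,-85,150),lean(6,37),8)],3)
E
```

```text
[[[0.83,-2.59,-0.65],[1.3,0.0,1.8],3],[[0.74,-2.62,-0.6],[1.3,0.0,1.7],3],[[0.66,-2.66,-0.53],[1.4,0.0,1.8],3],[[0.58,-2.69,-0.47],[1.3,0.0,1.8],3],[[0.5,-2.72,-0.41],[1.3,0.0,1.7],3],[[0.41,-2.74,-0.35],[1.4,0.0,1.8],3],[[0.33,-2.76,-0.28],[1.3,0.0,1.8],3],[[0.24,-2.78,-0.21],[1.3,0.1,1.7],3],[[0.16,-2.78,-0.15],[1.3,-0.0,1.8],3]]
[[[1.07,-2.37,-0.73],[1.2,-0.0,1.6],3],[[1.01,-2.42,-0.68],[1.2,-0.0,1.6],3],[[0.94,-2.46,-0.63],[1.2,-0.0,1.6],3],[[0.87,-2.5,-0.58],[1.2,-0.0,1.6],3],[[0.8,-2.53,-0.53],[1.2,-0.0,1.6],3],[[0.72,-2.57,-0.47],[1.2,-0.0,1.6],3],[[0.66,-2.59,-0.42],[1.2,-0.0,1.6],3],[[0.58,-2.62,-0.36],[1.2,-0.0,1.6],3]]
```

```bash
python3 -m inch '[[[0.8,-2.6,-0.6],[1.3,0,1.8],3],[[0.7,-2.6,-0.6],[1.3,0,1.7],3],[[0.7,-2.7,-0.5],[1.4,0,1.8],3],[[0.6,-2.7,-0.5],[1.3,0,1.8],3],[[0.5,-2.7,-0.4],[1.3,0,1.7],3],[[0.4,-2.7,-0.4],[1.4,0,1.8],3],[[0.3,-2.8,-0.3],[1.3,0,1.8],3],[[0.2,-2.8,-0.2],[1.3,0,1.7],3],[[0.2,-2.8,-0.2],[1.3,0,1.8],3]]'
python3 - <<'E'
from h import *
s=status.get_state();print(s['q'],s['ee_pos']);M=R.from_rotvec(s['ee_rot']).as_matrix();print(np.degrees(np.arccos(-M[2,2])),np.degrees(np.arctan2(M[1,2],M[0,2])),M.round(3)[2])
plan([((520,-85,150),lean(6,37),9)],3)
E
```

```text
time_s: 18.05
ee_pos: [545.4, 128.5, 154.8]
ee_rot: [-0.475, 2.458, 0.161]
ft_force: [-0.7, 0.2, -2.2]
finger_gap: 35.6
[ 0.26576514  0.35110446 -0.66657072  2.33631034  2.24168     0.20785231
 -0.54295109] [545.38568801 128.53628241 154.75910795]
36.97621966322441 22.030167683333897 [-0.601  0.002 -0.799]
[[[0.95,-2.1,-0.65],[1.1,-0.0,1.4],3],[[0.89,-2.13,-0.61],[1.0,-0.0,1.4],3],[[0.84,-2.16,-0.57],[1.1,-0.0,1.4],3],[[0.79,-2.19,-0.53],[1.1,-0.0,1.4],3],[[0.74,-2.22,-0.49],[1.1,-0.0,1.4],3],[[0.68,-2.25,-0.45],[1.0,-0.0,1.4],3],[[0.62,-2.27,-0.4],[1.1,-0.0,1.4],3],[[0.57,-2.29,-0.36],[1.1,-0.0,1.4],3],[[0.51,-2.32,-0.32],[1.0,-0.0,1.5],3]]
```

```bash
python3 - <<'E'
from h import *
plan([((545,-87,137),lean(6,37),8)],3)
E
```

```text
[[[0.94,-2.5,-0.43],[1.2,-0.0,1.6],3],[[0.87,-2.53,-0.38],[1.2,-0.0,1.6],3],[[0.79,-2.56,-0.33],[1.2,-0.0,1.5],3],[[0.73,-2.59,-0.27],[1.2,-0.0,1.6],3],[[0.66,-2.61,-0.22],[1.2,-0.0,1.6],3],[[0.58,-2.64,-0.17],[1.2,-0.0,1.6],3],[[0.51,-2.65,-0.1],[1.2,-0.0,1.6],3],[[0.43,-2.67,-0.06],[1.2,-0.0,1.6],3]]
```

```bash
python3 -m inch '[[[0.9,-2.5,-0.4],[1.2,0,1.6],3],[[0.9,-2.5,-0.4],[1.2,0,1.6],3],[[0.8,-2.6,-0.3],[1.2,0,1.5],3],[[0.7,-2.6,-0.3],[1.2,0,1.6],3],[[0.7,-2.6,-0.2],[1.2,0,1.6],3],[[0.6,-2.6,-0.2],[1.2,0,1.6],3],[[0.5,-2.7,-0.1],[1.2,0,1.6],3],[[0.4,-2.7,-0.1],[1.2,0,1.6],3],[[0,0,0],[0,0,0],3]]'
python3 - <<'E'
from h import *
s=status.get_state();print(s['q'],s['ee_pos']);M=R.from_rotvec(s['ee_rot']).as_matrix();print(np.degrees(np.arccos(-M[2,2])),np.degrees(np.arctan2(M[1,2],M[0,2])),M.round(3)[2])
L=lean(6,37);t=np.array([605.8-2.8,-75.5-.3,134.5])
plan([(t,L,6)],3)
# numeric check from wrist: ring & pointer seen below the sleeve?
c=cam('wrist');np.savez('wE.npz',**{k:np.array(c[k]) for k in c})
print(proj(c,(605.8,-75.5,50)),proj(c,(505,-96.5,45)))
im=c['image'];hsv=cv2.cvtColor(im,cv2.COLOR_RGB2HSV)
y=((hsv[...,0]>15)&(hsv[...,0]<35)&(hsv[...,1]>120)&(hsv[...,2]>70))
for r in range(20,300,20):
  x=np.where(y[r])[0];print(r,(x.min(),x.max(),len(x)) if len(x) else None,end=' ')
E
```

```text
time_s: 18.95
ee_pos: [544.8, -89.9, 137.1]
ee_rot: [-0.124, 2.494, 0.043]
ft_force: [-0.5, 0.5, -1.7]
finger_gap: 35.1
[ 0.78440497  0.41711348 -0.75408176  2.34861674  2.48590838  0.19884903
 -0.61826002] [544.81623706 -89.93274956 137.10180152]
36.9635074209873 5.796039970191107 [-0.601  0.001 -0.799]
[[[-0.76,0.14,0.63],[-0.0,-0.0,-0.0],3],[[-0.77,0.14,0.63],[-0.0,-0.0,-0.1],3],[[-0.76,0.13,0.63],[-0.1,-0.0,-0.0],3],[[-0.76,0.14,0.63],[0.0,-0.0,-0.1],3],[[-0.77,0.13,0.63],[-0.0,-0.0,-0.0],3],[[-0.76,0.14,0.63],[-0.0,-0.0,-0.1],3]]
[331.93968667 238.04476248] [313.1995855   85.27321534]
20 None 40 None 60 None 80 None 100 (np.int64(302), np.int64(328), 27) 120 (np.int64(302), np.int64(330), 29) 140 (np.int64(306), np.int64(333), 28) 160 (np.int64(309), np.int64(335), 27) 180 (np.int64(353), np.int64(395), 43) 200 (np.int64(238), np.int64(592), 170) 220 (np.int64(206), np.int64(600), 259) 240 (np.int64(99), np.int64(545), 253) 260 (np.int64(108), np.int64(512), 193) 280 (np.int64(177), np.int64(514), 81)
```

```bash
python3 -m inch '[[[-0.8,0.1,0.6],[0,0,0],3],[[-0.8,0.1,0.6],[0,0,0],3],[[-0.8,0.2,0.7],[0,0,0],3],[[-0.7,0.1,0.6],[0,0,0],3],[[-0.8,0.2,0.7],[0,0,0],3],[[-0.7,0.1,0.6],[0,0,0],3],[[0,0,0],[0,0,0],3],[[0,0,0],[0,0,0],3]]'
python3 - <<'E'
from h import *
s=status.get_state();print(s['q'],s['ee_pos']);M=R.from_rotvec(s['ee_rot']).as_matrix();print(np.degrees(np.arccos(-M[2,2])),M.round(3)[2])
c=cam('wrist');d=cam('side');e=cam('scene');np.savez('wF.npz',**{k:np.array(c[k]) for k in c})
f=M@[0,0,1];p=np.array(s['ee_pos'])+[2.8,.3,0];foot=np.array([p[0],p[1],p[2]-73.7])
print('foot est',foot,'px foot',proj(c,foot),'px station',proj(c,(605.8,-75.5,50)))
o=np.zeros((600,800,3),np.uint8)
o[:300,:400]=cv2.resize(d['image'][150:300,300:500],None,fx=2,fy=2,interpolation=cv2.INTER_CUBIC)
o[:300,400:]=cv2.resize(e['image'][200:350,160:360],None,fx=2,fy=2,interpolation=cv2.INTER_CUBIC)
o[300:,:]=cv2.resize(c['image'][60:300,80:560],(600,300)).copy() if 0 else 0
o[300:,100:700]=cv2.resize(c['image'][60:300,80:560],(600,300))
cv2.imwrite('pics/in.png',o[:,:,::-1])
# numeric: foot edge from dark mask, ring white
im=c['image'].astype(int);g=cv2.cvtColor(c['image'],cv2.COLOR_RGB2HSV)
for r in range(150,290,10):
  blk=np.where((g[r,200:460,2]<60))[0]+200;w=np.where((g[r,200:460,1]<60)&(g[r,200:460,2]>140))[0]+200
  print(r,blk.min() if len(blk) else None,blk.max() if len(blk) else None,len(blk),'|',w.min() if len(w) else None,w.max() if len(w) else None,len(w))
E
```

```text
time_s: 19.8
ee_pos: [603.5, -71.5, 135.4]
ee_rot: [-0.133, 2.493, 0.046]
ft_force: [0.3, -0.4, -1.2]
finger_gap: 35.3
[ 0.57962579  0.44718691 -0.59899623  2.24346541  2.38271358  0.16872044
 -0.56421478] [603.53525396 -71.4802302  135.41556743]
37.00688551345684 [-0.602  0.001 -0.799]
foot est [606.33525396 -71.1802302   61.71556743] px foot [319.1066596  186.71642055] px station [310.64027705 168.62859227]
150 None None 0 | 257 364 19
160 None None 0 | 254 367 17
170 295 343 49 | 255 367 16
180 286 352 67 | 258 363 16
190 283 355 38 | 267 459 13
200 283 459 69 | 287 453 17
210 282 459 92 | 430 440 11
220 280 459 101 | 200 436 19
230 200 459 92 | 210 437 15
240 200 459 105 | 214 221 8
250 204 459 105 | 212 214 3
260 200 459 103 | None None 0
270 200 459 86 | None None 0
280 201 459 103 | None None 0
```

Numbers from the wrist view:
- The ring spans columns 254–367, centre 311 (predicted 310.6).
- The foot spans 283–355, centre 319 (predicted 319).

So I shift about 4 mm to −y and lower.

```bash
python3 -m inch '[[[0,-0.2,0],[0,0,0],3],[[0,-0.2,0],[0,0,0],3],[[0,0,0],[0,0,0],3],[[0.2,0,0.3],[0,0,0],3],[[0.3,0,0.4],[0,0,0],3],[[0.2,0,0.3],[0,0,0],3],[[0,0,0],[0,0,0],3],[[0,0,0],[0,0,0],3]]'
python3 - <<'E'
from h import *
s=status.get_state();print(s['ee_pos'],s['ft_force']);c=cam('wrist')
p=np.array(s['ee_pos'])+[2.8,.3,-73.7];print('foot',p,proj(c,p),proj(c,(605.8,-75.5,50)))
g=cv2.cvtColor(c['image'],cv2.COLOR_RGB2HSV)
for r in range(140,220,8):
  blk=np.where((g[r,240:400,2]<60))[0]+240;w=np.where((g[r,240:400,1]<60)&(g[r,240:400,2]>140))[0]+240
  print(r,blk.min() if len(blk) else None,blk.max() if len(blk) else None,len(blk),'|',w.min() if len(w) else None,w.max() if len(w) else None,len(w))
E
```

```text
time_s: 20.75
ee_pos: [604.5, -75.8, 123.1]
ee_rot: [-0.132, 2.493, 0.046]
ft_force: [-0.7, 0.2, -0.4]
finger_gap: 35.2
[604.52521406 -75.81461705 123.1355998 ] [-0.71879729  0.17118723 -0.39203691]
foot [607.32521406 -75.51461705  49.4355998 ] [319.08538586 186.6203333 ] [319.4611633  185.25024616]
140 None None 0 | 286 355 63
148 None None 0 | 274 358 42
156 None None 0 | 272 369 24
164 308 330 23 | 265 374 21
172 293 346 54 | 262 378 18
180 286 352 67 | 260 378 18
188 283 355 56 | 262 378 16
196 283 355 64 | 265 374 16
204 285 356 70 | 271 369 20
212 282 356 75 | None None 0
```

Now the ring centre and the foot are both at column 319. I'll lower the last millimetres until contact.

```bash
python3 -m inch '[[[0.1,0,0.1],[0,0,0],3],[[0.1,0,0.1],[0,0,0],3],[[0.1,0,0.1],[0,0,0],3],[[0,0,0],[0,0,0],3],[[0,0,0],[0,0,0],3]]'
python3 -c "
from h import *
s=status.get_state();print(s['ee_pos'],s['ft_force'])"
```

```text
time_s: 21.3
ee_pos: [604.0, -76.0, 119.2]
ee_rot: [-0.132, 2.492, 0.045]
ft_force: [0.1, 0.3, -1.7]
finger_gap: 35.7
[604.03895484 -75.98822147 119.23511365] [ 0.08313622  0.25991616 -1.74649355]
```

```bash
python3 -m inch '[[[0.03,0,0.04],[0,0,0],3],[[0.03,0,0.04],[0,0,0],3],[[0,0,0],[0,0,0],3],[[0,0,0],[0,0,0],3]]'
```

```text
time_s: 21.7
ee_pos: [604.4, -75.9, 118.7]
ee_rot: [-0.132, 2.491, 0.045]
ft_force: [-1.5, 0.3, 4.7]
finger_gap: 35.6
```

Contact: Fz went from −1.7 to +4.7 N. I'll let go and back out horizontally, which keeps clear of joint 6's stop and moves away from the head.

```bash
python3 -m inch '[[[0,0,0],[0,0,0],4],[[0,0,0],[0,0,0],4.5],[[0,0,0],[0,0,0],5],[[0,0,0],[0,0,0],5.6],[[0,0,0],[0,0,0],5.6],[[0,0,0],[0,0,0],5.6],[[0,0,0],[0,0,0],5.6]]'
python3 -m inch '[[[0.4,0,-0.3],[0,0,0],5.6],[[0.8,0,-0.6],[0,0,0],5.6],[[0.8,0,-0.6],[0,0,0],5.6],[[0.8,0,-0.6],[0,0,0],5.6],[[0.8,0,-0.6],[0,0,0],5.6],[[0.8,0,-0.6],[0,0,0],5.6],[[0.8,0,-0.6],[0,0,0],5.6],[[0.8,0,-0.6],[0,0,0],5.6],[[0.8,0,-0.6],[0,0,0],5.6],[[0,0,0],[0,0,0],5.6]]'
python3 - <<'E'
from h import *
s=status.get_state();print(s['q'],s['ee_pos'])
c=cam('wrist');d=cam('side');e=cam('scene');np.savez('wG.npz',**{k:np.array(c[k]) for k in c})
o=np.zeros((600,800,3),np.uint8)
o[:300,:400]=cv2.resize(d['image'][150:300,300:500],None,fx=2,fy=2,interpolation=cv2.INTER_CUBIC)
o[:300,400:]=cv2.resize(e['image'][200:350,160:360],None,fx=2,fy=2,interpolation=cv2.INTER_CUBIC)
o[300:,:400]=cv2.resize(c['image'],(400,300))
o[300:,400:]=cv2.resize(d['image'],(400,300))
cv2.imwrite('pics/final.png',o[:,:,::-1])
E
```

```text
time_s: 22.4
ee_pos: [604.1, -76.0, 118.3]
ee_rot: [-0.132, 2.492, 0.045]
ft_force: [-0.7, 0.2, -0.4]
finger_gap: 55.8
time_s: 23.4
ee_pos: [517.8, -85.2, 117.6]
ee_rot: [-0.132, 2.494, 0.045]
ft_force: [0.3, 0.5, -0.4]
finger_gap: 55.9
[ 0.84509634  0.46262263 -0.83164792  2.419366    2.5406962   0.29480386
 -0.65035524] [517.82564028 -85.21813868 117.56693278]
```

View pics/final.png

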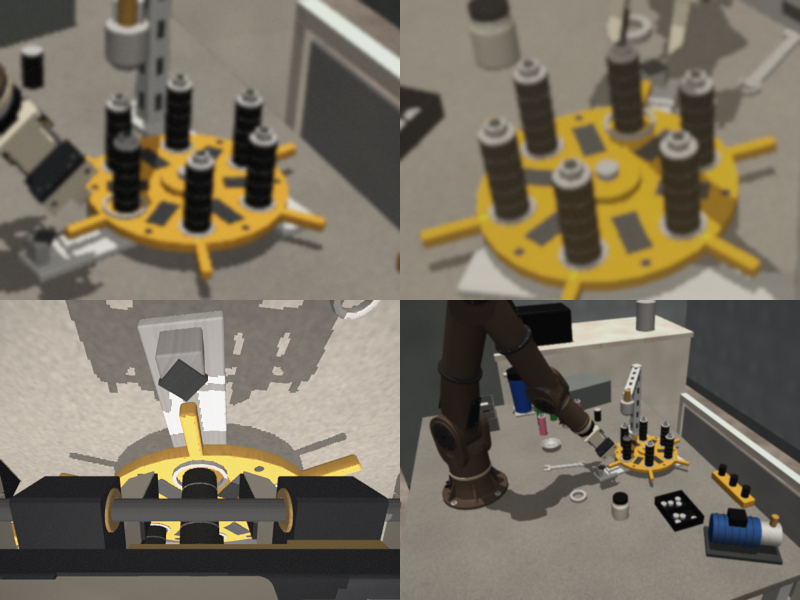

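The sleeve stands upright in the ring under the head. I'll check the index angle numerically once more.

```bash
python3 - <<'E'
from h import *
c=dict(np.load('wG.npz'));im=c['image'];hsv=cv2.cvtColor(im,cv2.COLOR_RGB2HSV)
H=np.array([704,-54.]);A=lambda p:np.degrees(np.arctan2(*(np.array(p)[:2]-H)[::-1]))%360
dark=(hsv[...,2]<95)&(hsv[...,1]<70)
for r in range(140,172,3):
  x=np.where(dark[r,240:345])[0]+240
  print('dark',r,(x.min(),x.max()) if len(x) else None,end=' ')
print()
# lit top face of spoke: brighter yellow
y=(hsv[...,0]>12)&(hsv[...,0]<35)&(hsv[...,1]>120)&(hsv[...,2]>60)
for r in range(164,232,6):
  x=np.where(y[r,270:345])[0]+270
  if len(x): m=(x.min()+x.max())/2;print(r,x.min(),x.max(),[round(A(onz(c,(u,r),45)),2) for u in(x.min(),m,x.max())],im[r,x.min()+2],im[r,x.max()-2])
print('pred tip px',proj(c,(504.8,-96.4,45)),'px of spoke tip if perfect',proj(c,(704-190*np.cos(np.radians(12.1)),-54-190*np.sin(np.radians(12.1)),45)))
E
```

```text
dark 140 (np.int64(262), np.int64(320)) dark 143 (np.int64(267), np.int64(317)) dark 146 (np.int64(273), np.int64(313)) dark 149 (np.int64(278), np.int64(310)) dark 152 (np.int64(283), np.int64(307)) dark 155 (np.int64(288), np.int64(304)) dark 158 (np.int64(293), np.int64(301)) dark 161 (np.int64(297), np.int64(298)) dark 164 None dark 167 None dark 170 None 
164 300 310 [np.float64(191.77), np.float64(191.13), np.float64(190.48)] [146 112  63] [155 116  58]
170 289 313 [np.float64(193.37), np.float64(191.78), np.float64(190.18)] [168 128  66] [157 121  58]
176 288 314 [np.float64(193.71), np.float64(191.93), np.float64(190.14)] [164 125  62] [154 118  59]
182 288 315 [np.float64(193.93), np.float64(192.02), np.float64(190.09)] [187 141  69] [149 113  57]
188 288 316 [np.float64(194.18), np.float64(192.11), np.float64(190.03)] [246 221 106] [200 149  75]
194 290 317 [np.float64(194.14), np.float64(192.06), np.float64(189.97)] [239 202  97] [188 140  70]
200 291 318 [np.float64(194.25), np.float64(192.09), np.float64(189.91)] [245 219 107] [201 149  73]
206 293 319 [np.float64(194.21), np.float64(192.03), np.float64(189.84)] [245 222 111] [194 141  68]
212 294 320 [np.float64(194.33), np.float64(192.06), np.float64(189.77)] [245 219 108] [206 154  75]
218 295 321 [np.float64(194.47), np.float64(192.09), np.float64(189.68)] [245 215 104] [193 143  72]
224 297 322 [np.float64(194.44), np.float64(192.02), np.float64(189.59)] [245 219 107] [209 154  77]
230 298 323 [np.float64(194.6), np.float64(192.05), np.float64(189.49)] [246 220 109] [213 159  78]
pred tip px [297.7129265  162.15938691] px of spoke tip if perfect [301.2281709  183.58945157]
```

```bash
python3 -c "
from h import *
s=status.get_state();print(s['time_s'],np.abs(s['joint_vel']).max(),s['ft_force']);print(job_done())"
```

```text
23.55 0.010793550176566538 [ 0.76791166  0.09292728 -0.52220429]
the job is handed in; nothing more can be done
None
```

The job is done and handed in at 23.6 s of the 64 s. `job_done()` gives no verdict, so what follows rests on my own checks.

I gripped one carousel spoke, turned the carousel about 38° clockwise and released it. I then lifted the black sleeve out of its cup with the hand leaning 37°, carried it round under the head and lowered it into the lip. I stopped at a 5–6 N contact change on the wrist, opened the fingers and backed straight out.

**Last checks:**
- **Index:** the spoke is at 192.05° and the pointer tip at about 192.0°. An earlier check before placing read 192.4° from the ring centre against 192.1° for the tip.
- **Sleeve:** in the last picture it stands upright, nut up, inside the lip and under the head. Before the last lowering, foot and ring were centred on the same column (319), and the foot was about 1.5 mm off the station centre.
- **Surroundings:** the cup was still standing right after the lift and the other things looked undisturbed. Wrist force never read more than about 6 N, and nothing pointed to a touch on the head.

**What disagreed or went wrong:**
- **Line fit:** a line fitted to the spoke in the first index check gave 16.3° instead of 12°. The mask had picked up the spoke's side face, so I used the tip and ring angles instead.
- **Joint limits:** joint 7 came near its range end at the first slanted view, and joint 6 reached its lower stop near the cup, so those two poses fell short and I re-planned.

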